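# Hold the label roll holder open for a new roll

## Robot

A 6-joint arm with a two-finger parallel gripper is mounted at the origin on the work surface. World frame = base frame: x ahead of the robot, y to its left, z up, the work surface at z = 0. Lengths are in m, angles in degrees, forces in N, time in s.
With the tool pointing down it reaches from about 0.4 to 0.925 m from the base axis. Payload 3.4 kg.
Tool frame: the origin (TCP) lies at the very end of the fingers, on their centre line; the grasp point (between the pads) lies 19 mm behind it; z points along the fingers, y is the direction in which the jaws open and shut (so a half turn about z gives the same grasp; the last joint's range is limited). The gripper opens to 85 mm and grips with 20 to 120 N. Pads are 22 mm wide; open, the fingers measure 114 mm over their backs; the gripper's body (76 mm by 85 mm) begins 54 mm behind the grasp point. The pads swing forward as they close: fully open they stand 13 mm farther back than shut.
Start: joints at [-68.841, 17.578, 86.31, -0, 76.112, -4.211], TCP at [0.246, -0.52, 0.231] pointing down, gripper open.
Joint ranges: [-179.03, 179.03], [-60, 130.46], [8.19, 133.38], [-81.62, 261.62], [5.75, 156.47], [-153.77, 153.77]. Speed limits (degrees/s): [147.25, 147.25, 180, 180, 180, 180].

## Interface

Orientations are given as [roll, pitch, yaw] about the fixed x, y, z axes, in that order (R = Rz(yaw) Ry(pitch) Rx(roll)).
In Python, from bench import env, effector, optics, ticket gives the robot as it stands. The module is installed in compiled form; this text tells all that it offers. Calls block until the motion is done:
- env.goto(position, orientation): joint-space move of the TCP to a pose.
- env.servo_line(position, attitude=None, max_speed=0.15, force_limit=None): straight line of the TCP; attitude=None keeps the orientation; max_speed is the mean speed in m/s. With force_limit (N) it stops when the force on the tool has changed by that much, and returns True; else False.
- env.move_joints(angles): joint-space move.
- effector.move_gripper(opening, strength=None): finger opening in m; strength is the grip in N (None keeps the last); returns when the fingers have stopped.
- env.dwell(seconds).
- env.ik(position, orientation): joint angles nearest the present ones, or None.
- env.read_state(): the state.
- optics.read_camera(name): name is "scene" or "side" or "wrist"; returns a dict with "image" (420x560x3 uint8, red, green, blue), "fovy" (degrees; the focal length in pixels is half the picture's height over the tangent of half this angle, whatever the lens; pixels are square), "cx", "cy" (the principal point, pixels), "position" and "attitude" of the camera in the world. Camera axes: x right, y down, z forward; pixel columns grow to the right and rows downward; lengths in m; the calibration is good to about 2 mm. A picture is of the moment at which its call begins. There is no depth.
A pose or a line that the arm cannot do raises env.MotionError and nothing moves.
- ticket.finish_job(): hands the job in, once; it reports no verdict.
The state is a dict: "clock": time; "joint_positions": joint angles; "qvel": joint speeds; "joint_torque": joint torques, N m; "tool_pos": TCP position; "orientation": TCP orientation; "wrist_force": force on the tool from outside, world axes, zero at the start; "moment": the same for the moment, N m; "grip_width": finger opening in m.
Only numpy, scipy, OpenCV 4.12 (cv2) and the standard library are available. Lean on these libraries where they do the work, as an engineer would, in place of code of your own. Each camera call takes 0.05 s, during which the arm holds its last target. There are 200 camera calls.

## Task

The label printer on the packing bench needs a new roll: press its yellow key (pause) right down and let it come up, then press the blue key (release) in the same way, leaving the red key alone. Then pull the blue spring cheek of the roll holder open (it has a tab on top to grip) until its white pointer stands over the orange mark, and finish while still holding it there with the gripper, so that a colleague can drop the roll in. Do not disturb the other things on the bench.

Things in the scene. Friction and masses are not known exactly. Their poses are not given: they have to be found in the camera images.
- holder: the label roll holder, fixed to the bench: grey base plate 180 (its x) x 290 (its y) x 20 mm, with a fixed black round cheek (top 130 mm above the bench) near its +y end and a blue round cheek that slides on two steel rods. Origin: centre of the underside, on the bench; z up; its -y is the direction in which the blue cheek is pulled open, its +x side carries a dark scale strip
- cheek: the blue sliding cheek; origin under its middle, at bench level, axes parallel to the holder's. It starts shut, at y = +65 mm in the holder's frame, and is pulled along the holder's -y, with a stop after 120 mm. A spring draws it shut: about 4 N when shut, 50 N/m more as it opens (4 to 10 N); let go, it runs back
- grip_tab (a point): point to grip on the blue upright tab on the sliding cheek: tab 36 (holder's x) x 14 mm (y), top 20 mm above this point and 178 mm above the bench; the cheek's round flange (104 mm across, 8 mm thick, across the slide) ends 28 mm below this point. It moves with the cheek. The fixed cheek (130 mm high) stands 50 mm from the tab's middle, towards the holder's +y, when shut; nothing higher is near
- pointer (a point): tip of the small white pointer on the foot of the sliding cheek, on the holder's +x side, 73 mm from the middle of the cheek, 32 mm above the bench; it moves with the cheek, at the same y in the holder's frame as the grip tab
- mark: the orange mark on the dark scale strip, a flat tab 28 mm (x) x 12 mm (y, along the slide) x 4 mm; origin at the centre of its underside, 23 mm above the bench, axes parallel to the holder's. The pointer passes just above it; the cheek must be pulled 45 to 95 mm for that
- key_box: the printer's grey key box, fixed, 95 (x) x 200 (y) x 35 mm high, origin at the centre of its underside; three round keys stand in a row along its y, 60 mm apart, in any order of colour
- key_yellow_top (a point): centre of the top face of the yellow pause key, a 28 mm round spring button that moves straight down; about 57 mm above the bench when up
- key_yellow (a joint): how far the yellow key is pressed, m: 0 up, 0.006 fully down (about 1.5 N to start it, 5 N at the bottom); springs back when let go; counts as pressed from 0.004
- key_blue_top (a point): centre of the top face of the blue release key, a 28 mm round spring button that moves straight down; about 57 mm above the bench when up
- key_blue (a joint): how far the blue key is pressed, m: 0 up, 0.006 fully down (about 1.5 N to start it, 5 N at the bottom); springs back when let go; counts as pressed from 0.004
- key_red_top (a point): centre of the top face of the red cancel key, a 28 mm round spring button that moves straight down; about 57 mm above the bench when up
- key_red (a joint): how far the red key is pressed, m: 0 up, 0.006 fully down (about 1.5 N to start it, 5 N at the bottom); springs back when let go; counts as pressed from 0.004
- label_roll: a white paper label roll standing on its flat side, 96 mm across and 70 mm high (the new roll; it stays where it is). Loose, a bystander: leave it alone. Origin: on its underside, at the middle
- tape_roll: a roll of amber packing tape on its flat side, 100 mm across, 48 mm high. Loose, a bystander: leave it alone. Origin: on its underside, at the middle
- carton: a closed brown carton, 110 x 150 x 70 mm high. Loose, a bystander: leave it alone. Origin: on its underside, at the middle
- scanner: a black hand scanner lying flat, about 185 mm long (its x), up to 65 mm wide, 34 mm high, from -75 to +110 mm along its x from the origin. Loose, a bystander: leave it alone. Origin: on its underside, at the middle of its handle
- cutter: a yellow carton cutter lying flat, 140 x 26 x 16 mm high. Loose, a bystander: leave it alone. Origin: on its underside, at the middle

How it is judged:
By the outcome, as a careful person would: the job done as asked, in the order asked, and still so for the second after the job is handed in, while the arm keeps its last pose, push and grip.
It also fails if it takes over 45 s, if anything falls off the work surface, if the arm or the gripper's body presses on something with over 40 N, if the wrist force passes 120 N, or if a joint passes its speed limit or range.

## Working session

There is one attempt and no reset: what is moved stays moved. The work goes in short steps, each a Python script; the robot and the scene stay as the last script left them, time stands still between calls to the robot, and variables do not carry over. Pictures are saved under pics/ and viewed, about 8 in all and at most 12, crops included, and the job is handed in when it is done.

```bash
mkdir -p pics && cat > h.py <<'E'
from bench import env, effector, optics, ticket
import numpy as np, cv2
from scipy.spatial.transform import Rotation as R
def shot(n,fn=None):
    c=optics.read_camera(n)
    if fn: cv2.imwrite('pics/'+fn,c['image'][:,:,::-1])
    return c
def K(c):
    f=c['image'].shape[0]/2/np.tan(np.radians(c['fovy'])/2); return f
def att(c):
    a=np.array(c['attitude'],float)
    return a if a.shape==(3,3) else R.from_euler('xyz',a,degrees=True).as_matrix()
def ray(c,u,v):
    f=K(c); return att(c)@np.array([(u-c['cx'])/f,(v-c['cy'])/f,1])
def atz(c,u,v,z):
    d=ray(c,u,v); p=np.array(c['position']); return p+d*(z-p[2])/d[2]
def proj(c,P):
    q=att(c).T@(np.array(P)-np.array(c['position'])); return K(c)*q[:2]/q[2]+[c['cx'],c['cy']]
def tri(obs):
    A=np.zeros((3,3));b=np.zeros(3)
    for c,u,v in obs:
        d=ray(c,u,v);d/=np.linalg.norm(d);M=np.eye(3)-np.outer(d,d);A+=M;b+=M@np.array(c['position'])
    return np.linalg.solve(A,b)
E
python3 - <<'E'
from h import *
import pickle
for n in("scene","side"):
    c=shot(n,n+'0.png');pickle.dump(c,open(n+'.pkl','wb'))
    print(n,c['fovy'],c['cx'],c['cy'],c['position'],c['attitude'])
s=env.read_state();print(s['clock'],s['tool_pos'],s['orientation'],s['grip_width'])
E
```

```text
scene 52.80129069798481 278.1382643352792 205.7119151518537 [1.25938932 0.68269432 1.05332548] [-134.43205205   -0.40858668  136.2927641 ]
side 43.151978234794704 280.80204734615745 205.5925978900593 [ 0.53719154 -0.80481482  1.12370113] [-141.74802373    0.91097129   -7.34792202]
0.1 [ 0.24612722 -0.5189645   0.23045541] [-1.79892948e+02 -9.69909002e-03  2.53690010e+01] 0.08559916349802191
```

View pics/scene0.png

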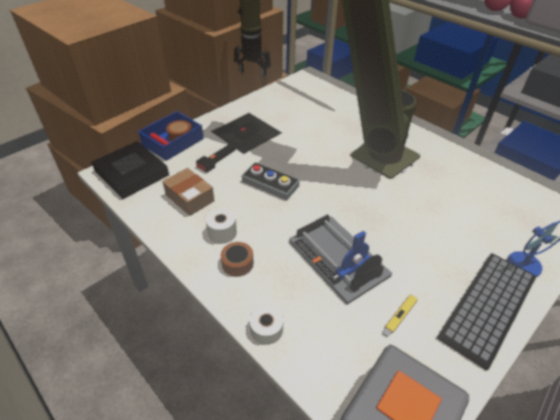

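View pics/side0.png

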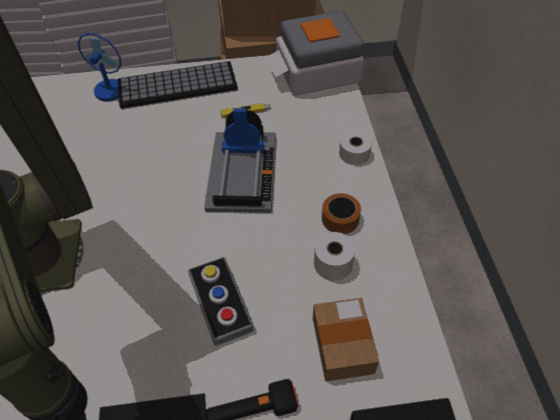

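Scene image: the keys are at about (257,170) red, (270,175) blue and (285,181) yellow, with the holder at (340,255) and the orange mark near (317,260). Side image: the keys are at (210,272) yellow, (218,294) blue and (227,315) red. The blue tab is at (241,117) and the orange mark near (266,172). The holder's -y runs down the picture.

```bash
cat > m.py <<'E'
from h import *
import pickle
S=pickle.load(open('scene.pkl','rb'));D=pickle.load(open('side.pkl','rb'))
def cen(c,box,lo,hi,area=False):
    u0,v0,u1,v1=box;h=cv2.cvtColor(c['image'][v0:v1,u0:u1],cv2.COLOR_RGB2HSV)
    m=cv2.inRange(h,np.array(lo),np.array(hi));n,l,st,ce=cv2.connectedComponentsWithStats(m)
    i=1+np.argmax(st[1:,4]);return ce[i]+[u0,v0],st[i]+[u0,v0,0,0,0]
E
python3 - <<'E'
from m import *
col=dict(yellow=((20,110,90),(35,255,255)),blue=((105,110,60),(125,255,255)))
redr=((0,130,80),(6,255,255)); redr2=((172,130,80),(180,255,255))
sb=(235,155,305,200);db=(190,250,250,335)
for k,(lo,hi) in col.items():
    a,sa=cen(S,sb,lo,hi);b,sd=cen(D,db,lo,hi)
    print(k,a,sa,b,sd,tri([(S,*a),(D,*b)]),atz(S,*a,.057),atz(D,*b,.057))
for r in(redr,redr2):
  try:
    a,sa=cen(S,sb,*r);b,sd=cen(D,db,*r);print('red',a,b,sa,sd,tri([(S,*a),(D,*b)]),atz(S,*a,.057),atz(D,*b,.057))
  except Exception as e:print(e)
o=((4,150,110),(18,255,255))
a,sa=cen(S,(295,235,335,290),*o);b,sd=cen(D,(255,150,285,195),*o)
print('mark',a,b,sa,sd,tri([(S,*a),(D,*b)]),atz(S,*a,.027),atz(D,*b,.027))
a=cv2.resize(S['image'][205:305,280:400],None,fx=4.5,fy=4.5,interpolation=2)
b=cv2.resize(D['image'][95:215,195:285],None,fx=3.75,fy=3.75,interpolation=2)
h=min(a.shape[0],b.shape[0]);cv2.imwrite('pics/crop1.png',np.hstack([a[:h,:455],b[:h]])[:,:,::-1])
# corners of base plate, side, z=.02
for u,v in[(213,133),(275,133),(272,210),(207,208)]:print(atz(D,u,v,.02))
E
```

```text
yellow [283.91666667 178.08333333] [282 176   5   5  24] [209.76923077 270.7032967 ] [205 266  11  10  91] [ 0.43817539 -0.13653154  0.05596968] [ 0.43854274 -0.1356241   0.057     ] [ 0.43864441 -0.13745035  0.057     ]
blue [269.77777778 172.5       ] [268 171   5   4  18] [217.86597938 291.90721649] [213 287  11  11  97] [ 0.45375411 -0.19488357  0.0554327 ] [ 0.45440667 -0.1934188   0.057     ] [ 0.45436321 -0.19611538  0.057     ]
red [256. 167.] [226.32673267 313.85148515] [254 165   5   5  21] [221 309  12  11 101] [ 0.46954624 -0.2527028   0.05588826] [ 0.47007705 -0.25160475  0.057     ] [ 0.46990083 -0.2534636   0.057     ]
attempt to get argmax of an empty sequence
mark [316.         259.33333333] [266.8        171.45714286] [314 258   5   3   6] [262 170  10   4  35] [0.6077829  0.1804729  0.02622209] [0.60862012 0.18076676 0.027     ] [0.60746384 0.18000947 0.027     ]
[0.46648939 0.36162555 0.02      ]
[0.64911877 0.33500781 0.02      ]
[0.60626879 0.04914945 0.02      ]
[0.43674301 0.07989574 0.02      ]
```

View pics/crop1.png

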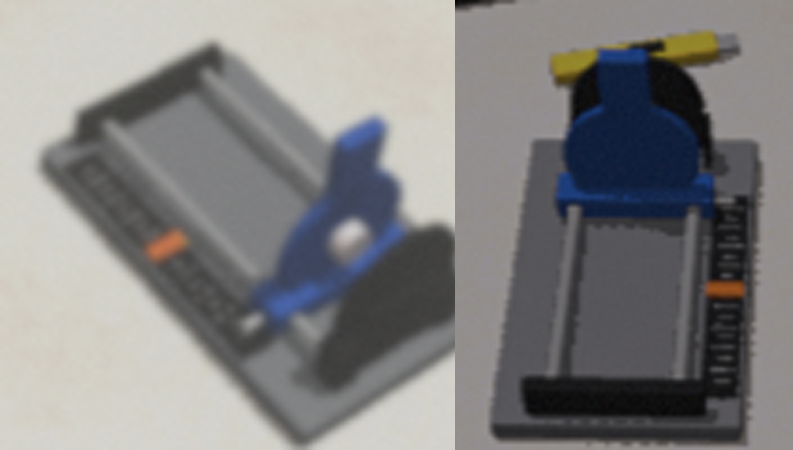

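Key spacing comes out at 60 mm and the key height at 56 mm, which match the description, and the mark height also fits. I'll press yellow, then blue.

```bash
python3 - <<'E'
from h import *
effector.move_gripper(0.0,40)
att0=[180,0,75]
for n,(x,y) in dict(yellow=(.4384,-.1367),blue=(.4541,-.1950)).items():
    env.goto([x,y,.085],att0)
    env.dwell(.15)
    r=env.servo_line([x,y,.045],max_speed=.03,force_limit=9)
    s=env.read_state();print(n,r,s['tool_pos'],s['wrist_force'],s['clock'])
    env.dwell(.2);s=env.read_state();print(s['tool_pos'],s['wrist_force'])
    env.servo_line([x,y,.085],max_speed=.1)
    env.dwell(.1)
    s=env.read_state();print(s['tool_pos'],s['wrist_force'],s['clock'])
    shot('wrist',f'w_{n}.png')
env.servo_line([x,y,.2],max_speed=.25)
j=env.read_state();print(j['clock'])
E
```

```text
yellow True [ 0.43827783 -0.13660796  0.05098606] [-1.65523769  0.99363609  8.07171724] 3.725
[ 0.43827945 -0.13661696  0.05098954] [-1.83841095  0.81047464  8.94865096]
[ 0.43777565 -0.13643915  0.08431628] [ 0.33307434 -0.268949    0.2587644 ] 4.525
blue True [ 0.4539727  -0.19497866  0.05102103] [-1.52073493  0.42023505  7.34568292] 6.125
[ 0.45396391 -0.19496158  0.05099025] [-0.72215424  0.76625802  9.47600751]
[ 0.45345081 -0.19468689  0.0842564 ] [0.53075456 0.64210291 0.23799465] 6.925
7.5833
```

Both keys bottomed out at about 9 N, with the tip at 51 mm, and the force fell back to zero after each. Next I'll look at the holder from above with the wrist camera.

```bash
python3 - <<'E'
from h import *
import pickle
env.goto([.56,.16,.33],[180,0,172]); env.dwell(.2)
c=shot('wrist','w1.png');pickle.dump(c,open('w1.pkl','wb'))
print(c['position'],c['attitude'],c['fovy'],c['cx'],c['cy'])
for z,p in((.027,(.6078,.1805,.027)),(0,(.54,.27,.158))):print(proj(c,p))
s=env.read_state();print(s['clock'],s['joint_positions'])
d=shot('side');pickle.dump(d,open('side1.pkl','wb'))
E
```

```text
[0.49031556 0.16948971 0.47355877] [1.63732940e+02 5.79791394e-02 8.18450927e+01] 69.7345792965936 280.11312833680665 207.44044695388513
[298.43774669 197.66954297]
[383.14183304 154.57101921]
9.2917 [ 1.16975314e+01  1.48836083e+01  7.60621578e+01 -9.67682017e-03
  8.90857367e+01 -7.02014053e+01]
```

View pics/w1.png

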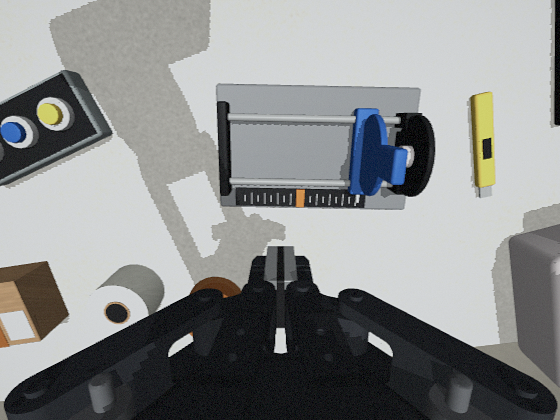

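Wrist image: the holder lies almost parallel to the picture. The mark is at about (300,198), the tab top near (399,165) and the plate edges at v=84..209. I'll enlarge it for precise corners.

```bash
python3 - <<'E'
from m import *
c=pickle.load(open('w1.pkl','rb'))
im=cv2.resize(c['image'][78:214,280:436],None,fx=5,fy=4.4,interpolation=cv2.INTER_CUBIC)
im=cv2.resize(c['image'][78:214,280:436],None,fx=4.4,fy=4.4,interpolation=cv2.INTER_CUBIC);cv2.imwrite('pics/w1c.png',im[:,:,::-1])
a,st=cen(c,(285,180,320,215),(4,150,110),(18,255,255));print('mark',a,st,atz(c,*a,.027))
h=cv2.cvtColor(c['image'],cv2.COLOR_RGB2HSV)
for k in[(217,84),(419,88),(405,209),(218,207)]:print(atz(c,*k,.02))
E
```

```text
mark [299.7615894  197.38410596] [296 189   9  18 151] [0.60763974 0.18255918 0.027     ]
[0.43047242 0.08830509 0.02      ]
[0.47588644 0.36815706 0.02      ]
[0.65152618 0.34391307 0.02      ]
[0.60676668 0.05399446 0.02      ]
```

View pics/w1c.png

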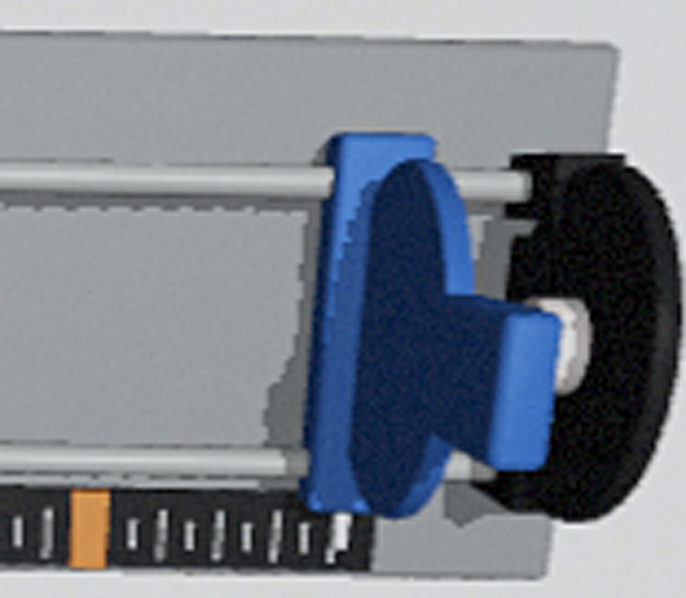

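Crop: tab top face centre is at crop (529,390), which is full-image (400.2,166.6). The white pointer is at crop (342,532), i.e. (357.7,198.9), and the mark is at crop (90,530).

```bash
python3 - <<'E'
from m import *
c=pickle.load(open('w1.pkl','rb'))
f=lambda x,y:(x/4.4+280,y/4.4+78)
T=atz(c,*f(529,390),.178);P=atz(c,*f(342,532),.032);M=atz(c,*f(90,530),.027)
cs=[atz(c,*f(*k),.178) for k in[(515,308),(562,315),(545,470),(495,468)]]
print('tab',T,'ptr',P,'mark',M);print([np.round((cs[i]-cs[i-1])[:2]*1e3,1) for i in range(4)])
for yaw in(-8,-9,-10):
    r=R.from_euler('z',yaw,degrees=True).as_matrix().T
    print(yaw,'in holder: T-P',np.round(r@(T-P)*1e3,1),'T-M',np.round(r@(T-M)*1e3,1),'P-M',np.round(r@(P-M)*1e3,1))
print('tri tab', tri([(D,239.8,109.7),(c,*f(529,390))]), 'tab in side',proj(D,T),proj(S,T))
E
```

```text
tab [0.55101469 0.27968472 0.178     ] ptr [0.62110809 0.2689446  0.032     ] mark [0.60946677 0.18339953 0.027     ]
[array([-35.3,   5.7]), array([ 3. , 10.2]), array([34.4, -4.7]), array([ -2.1, -11.2])]
-8 in holder: T-P [-70.9   0.9 146. ] T-M [-71.3  87.2 151. ] P-M [-0.4 86.3  5. ]
-9 in holder: T-P [-70.9  -0.4 146. ] T-M [-72.8  86.  151. ] P-M [-1.9 86.3  5. ]
-10 in holder: T-P [-70.9  -1.6 146. ] T-M [-74.3  84.7 151. ] P-M [-3.4 86.3  5. ]
tri tab [0.55213467 0.28259558 0.16965298] tab in side [239.42856122 107.97815622] [360.23670414 234.46350632]
```

The measurements are consistent: yaw about -9°, pointer 71 mm out against 73 given, and tab width 35 mm against 36. The travel to the mark is about 86 mm. I'll grip the tab and pull most of the way, then look.

```bash
python3 - <<'E'
from m import *
effector.move_gripper(.06,60)
env.goto([.551,.280,.24],[180,0,171])
hit=env.servo_line([.551,.280,.140],max_speed=.1,force_limit=8)
print(hit,env.read_state()['tool_pos'])
if not hit:
    effector.move_gripper(0,60)
    s=env.read_state();print(s['grip_width'],s['wrist_force'],s['clock'],s['tool_pos'])
    if s['grip_width']>.008:
        p=np.array([.551,.280,.140]);d=-np.array([np.sin(np.radians(9)),np.cos(np.radians(9)),0])
        env.servo_line(p+d*.083,max_speed=.06); env.dwell(.3)
        s=env.read_state();print(s['grip_width'],s['wrist_force'],s['clock'],s['tool_pos'])
for n in('wrist','side','scene'):
    c=shot(n,n+'2.png');pickle.dump(c,open(n+'2.pkl','wb'))
w=pickle.load(open('wrist2.pkl','rb'));print(proj(w,(.6078,.1815,.027)))
E
```

```text
False [0.55165506 0.28022129 0.14081849]
0.012985526747525757 [-0.60818737 -5.91013791  3.63947832] 12.225 [0.55085542 0.27820834 0.1406535 ]
0.013033735303615082 [-0.4969527   8.12636871  3.47186153] 14.0583 [0.53830689 0.20071009 0.14065899]
[270.63236475 274.72079905]
```

View pics/wrist2.png

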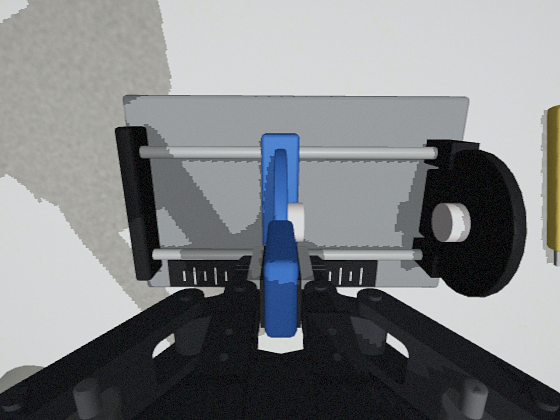

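The grip holds: width is 13 mm, and the 8.1 N pull is right for an opening of about 80 mm. The pointer is hidden in the wrist view, so I'll check with the fixed cameras.

```bash
python3 - <<'E'
from m import *
S2=pickle.load(open('scene2.pkl','rb'));D2=pickle.load(open('side2.pkl','rb'))
a=cv2.resize(S2['image'][230:290,290:350],None,fx=6.6,fy=6.6,interpolation=2)
b=cv2.resize(D2['image'][145:205,235:295],None,fx=6.6,fy=6.6,interpolation=2)
cv2.imwrite('pics/crop2.png',np.hstack([a,b])[:,:,::-1])
e=np.array([np.sin(np.radians(9)),np.cos(np.radians(9)),0])
tcp=np.array([.53831,.20071,0]);x=np.array([e[1],-e[0],0])
ptr=tcp+x*.073+[0,0,.032]
for c in(S2,D2):print('pred ptr',proj(c,ptr),'mark',proj(c,(.6078,.1815,.027)))
print('ptr-mark along y',(ptr-[.6078,.1815,.032])@e)
E
```

```text
pred ptr [317.77483367 260.23261755] mark [316.35704344 259.32549868]
pred ptr [267.41562063 167.67119306] mark [266.86039756 171.04773556]
ptr-mark along y 0.008102862047186937
```

View pics/crop2.png

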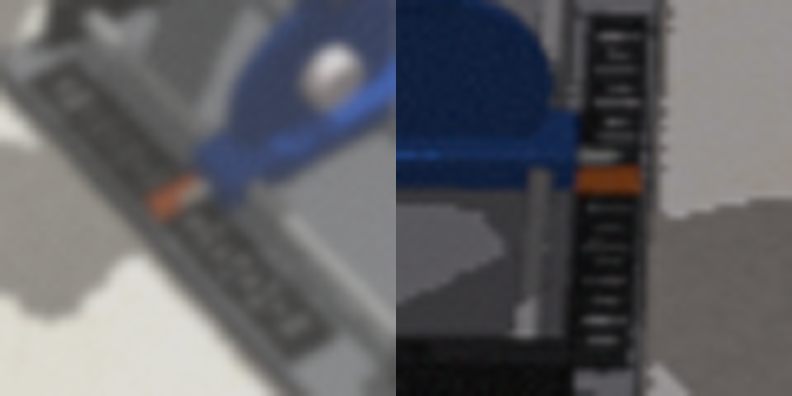

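Side crop: the white pointer is at v≈157 and the mark at v≈180, so 3.5 px short. The model predicted 3.4 px, or 8.1 mm. I'll pull another 8 mm.

```bash
python3 - <<'E'
from m import *
p=np.array([.551,.280,.140]);e=np.array([np.sin(np.radians(9)),np.cos(np.radians(9)),0])
env.servo_line(p-e*.091,max_speed=.03); env.dwell(.3)
s=env.read_state();t=s['tool_pos'];print(s['grip_width'],s['wrist_force'],s['clock'],t)
S2=shot('scene');D2=shot('side')
a=cv2.resize(S2['image'][230:290,290:350],None,fx=6.6,fy=6.6,interpolation=2)
b=cv2.resize(D2['image'][145:205,235:295],None,fx=6.6,fy=6.6,interpolation=2)
cv2.imwrite('pics/crop3.png',np.hstack([a,b])[:,:,::-1])
x=np.array([e[1],-e[0],0]);ptr=np.array([t[0],t[1],0])+x*.073+[0,0,.032]
print('ptr-mark',(ptr-[.6078,.1815,.032])@e)
for c in(S2,D2):print('pred ptr',proj(c,ptr),'mark',proj(c,(.6078,.1815,.027)))
E
```

```text
0.013207963886754518 [-2.03427741  8.24566344  3.49455732] 14.925 [0.53706241 0.19289069 0.1406505 ]
ptr-mark 0.0001846552955506605
pred ptr [316.16302107 258.54065724] mark [316.35704344 259.32549868]
pred ptr [267.28523787 169.7922064 ] mark [266.86039756 171.04773556]
```

View pics/crop3.png

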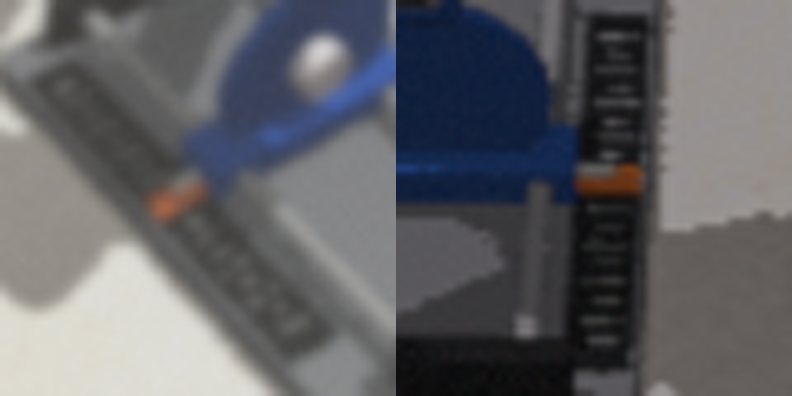

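The checks agree. In the side view the pointer-to-mark offset is 1.4 px against 1.3 px predicted for exact alignment. The travel of 86.4 mm also matches the 86.3 mm measured by the wrist camera. Handing in.

```bash
python3 -c "
from h import *
ticket.finish_job();s=env.read_state();print(s['clock'],s['tool_pos'],s['grip_width'])"
```

```text
the job is handed in; nothing more can be done
the job is handed in; nothing more can be done
```

I pressed the yellow key and then the blue key, gripped the blue cheek's tab and pulled it open until the pointer stood over the orange mark. I handed the job in at about 15 s with the gripper still holding it there. I viewed 7 pictures.

- **Keys:** each key went to the bottom (about 9 N, with the tip at 51 mm). The force fell to zero after I lifted off, but I did not look at pictures of the keys coming back up. I never touched the red key.
- **Cheek:** the tool moved 86.4 mm, against 86.3 mm measured with the wrist camera. My estimate of the pointer's offset from the mark's centre is 0.2 mm. The side view agrees with that, and the scene view suggests up to about 1.5 mm of overshoot, which is inside the mark's ±6 mm.
- **Grip:** the fingers were closed on the tab at 13 mm, set to 60 N. The force along the slide was about 8 N, which is what the spring should give.
- **Other items on the bench:** the arm met no unexpected force. I did not measure their positions again at the end.

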